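# Fit the spare relay from the component drawer

## Task

The test jig on the electronics bench is missing a relay. Pull the drawer of the low component cabinet open by its handle, take out the relay (the rectangular block with the narrower plug foot) and plug it straight down into the jig's empty socket, fully home, then let go. Leave the other two parts in the drawer, which may stay open, and do not knock over the small flux bottle.

Things in the scene. Friction and masses are not known exactly. Their poses are not given: they have to be found in the camera images.
- drawer (a joint): The drawer's slide, in m: 0 = shut, 0.14 = fully open (its stop). It starts shut or up to 0.02 open and slides with about 1 to 3 N. The grey steel cabinet stands on the bench, 280 mm wide, 220 mm deep, 95 mm high, with its single drawer facing the robot.
- drawer_handle (a point): Middle of the drawer's steel bar handle, moving with the drawer: 12 mm thick, 120 mm long along the point's y, on stems at y = +-55 mm; its centre line is 38 mm in front of the drawer front, 70 mm above the bench, 25 mm below the cabinet's top. The point's +x points into the cabinet, z up; the drawer opens along -x. The drawer front is 12 mm thick and reaches 24 mm above this point.
- drawer_in (a point): Centre of the drawer's inner floor, 18 mm above the bench, axes as the handle's, 150 mm to its +x, moving with the drawer. Inside, the drawer front is at x = -100 mm, the back wall at x = +98 mm, the side walls at y = +-130 mm, 40 mm high. The three parts lie side by side about 70 mm apart, in any order, in its front half.
- relay: The plug-in relay, standing on its foot in the drawer: a cream case 38 mm (x) by 30 mm (y), 36 mm high, over a dark plug foot 30 mm (x) by 22 mm (y), 12 mm high; 48 mm high in all, about 80 g. Origin: centre of the foot's underside, z up. It fits either way round.
- capacitor: Round black capacitor can in the drawer, 26 mm across, 42 mm high, origin at the centre of its underside. It stays in the drawer.
- terminal_block: Low grey terminal block in the drawer, 44 mm (x) by 24 mm (y), 20 mm high, without a foot, origin at the centre of its underside. It stays in the drawer.
- socket (a point): Centre of the mouth of the empty socket hole, at the top face of its grey socket block (52 by 46 mm), 32 mm above the bench. The hole is 32 mm along the point's x by 24 mm along its y, 14 mm deep, mouth chamfered; z up. Fully home, the relay's case rests on the top face, its foot 12 mm inside.
- jig: Test jig, fixed to the bench: an aluminium plate 130 mm (x) by 190 mm (y), 8 mm thick, origin at the centre of its underside. The empty socket is at y = +45 mm; a like socket at y = -45 mm already holds a fixed relay (top 68 mm above the bench); a low strip lies at x = +52 mm, 18 mm high.
- flux_bottle: Small closed bottle with an orange cap, 28 mm across, 75 mm high, standing on the bench between the cabinet and the jig, nearer the robot. Origin at the centre of its underside.

How it is judged:
By the outcome, as a careful person would: the job done as asked, in the order asked, and still so for the second after the job is handed in, with the robot touching nothing.
It also fails if it takes over 61 s, if anything falls off the work surface, if the arm or the gripper's body presses on something with over 40 N, if the wrist force passes 120 N, or if a joint passes its speed limit or range.

## Robot

A 6-joint arm with a two-finger parallel gripper is mounted at the origin on the work surface. World frame = base frame: x ahead of the robot, y to its left, z up, the work surface at z = 0. Lengths are in m, angles in rad, forces in N, time in s.
With the tool pointing down it reaches from about 0.35 to 0.775 m from the base axis. Payload 7.3 kg.
Tool frame: the origin (TCP) lies at the very end of the fingers, on their centre line; the grasp point (between the pads) lies 19 mm behind it; z points along the fingers, y is the line along which they close (so a half turn about z gives the same grasp; the last joint's range is limited). The gripper opens to 92 mm and grips with 3 to 60 N. Pads are 19 mm wide; open, the fingers measure 130 mm over their backs; the gripper's body (75 mm by 190 mm) begins 47 mm behind the grasp point.
Start: joints at [-1.275, 0.342, 1.524, -0, 1.275, -0.146], TCP at [0.224, -0.475, 0.227] pointing down, gripper open.
Joint ranges: [-2.53, 2.53], [-0.77, 2.02], [0.04, 2.7], [-1, 4.14], [0.28, 2.66], [-3.11, 3.11]. Speed limits (rad/s): [2.57, 2.57, 3.14, 3.14, 3.14, 3.14].

## Interface

Orientations are given as [roll, pitch, yaw] about the fixed x, y, z axes, in that order (R = Rz(yaw) Ry(pitch) Rx(roll)).
In Python, from cell import * gives the robot as it stands.
- The arm moves only by the tool step_arm, never from a script. Its argument "commands" is a list of rows, each a list of 7 numbers: the opening, from 0 (shut) to 1 (fully open), then the shift along the world's x, y, z in cm, then the turn, a rotation vector about the world's x, y, z in rad. A call has 1 to 5 rows; each row is the pose to reach, as a shift and turn from the pose commanded when the call began; what a row does not reach only later rows make up. A row lasts 1/12 s, in which the tool goes at most 41.7 mm and 7.16 degrees, less where a joint would pass 70% of its speed; a pose out of reach is approached as far as the arm can. A call with a gripper value outside its range is refused whole. The fingers move at their own pace and stop on an object; "grip_force" is the grip in N (left out, the last holds). Time passes only in rows, so rows that repeat a pose let the fingers close. It gives the time, the measured TCP pose, the force, the opening and the grip force at its end, in the units of the state.
- observe(): the state, without advancing time (a new reading comes with each control period).
- read_camera(name): name is "side" or "top" or "wrist"; returns the picture (400x640x3 uint8, red, green, blue); there is no depth.
- camera_model(name): a dict with "vfov" (degrees; the focal length in pixels is half the picture's height over the tangent of half this angle, whatever the lens; pixels are square), "cx", "cy" (the principal point, pixels), "world_to_cam" (4x4, takes a point from world to camera coordinates). Camera axes: x right, y up, looking along -z (the intrinsics and any distortion apply to the point x, -y, -z); pixel columns grow to the right and rows downward; lengths in m; the calibration is good to about 2 mm. A picture is of the moment at which its call begins: read the wrist's pose just before it. camera_model takes no time and is no camera call; for the wrist camera it gives the pose at the moment of the call.
- hand_in(): hands the job in; it is judged then, once.
The state is a dict: "time": time; "qpos": joint angles; "qvel": joint speeds; "joint_efforts": joint torques, N m; "tool_pos": TCP position; "tool_rot": TCP orientation; "contact_force": force on the tool from outside, world axes, zero at the start; "torque": the same for the moment, N m; "opening": finger opening in m; "grip_force": force on a finger pad.
Only numpy, scipy, OpenCV 4.12 (cv2) and the standard library are available. Lean on these libraries where they do the work, as an engineer would, in place of code of your own. Each camera call takes 0.05 s, during which the arm holds its last target. There are 200 camera calls.

## Working session

There is one attempt and no reset: what is moved stays moved. The work goes in short steps, Python scripts to look and compute and a tool call to move; the robot and the scene stay as the last step left them, time stands still between calls to the robot, and variables do not carry over. Pictures are saved under pics/ and viewed, at most 10 in all, crops included, and the job is handed in when it is done.

Besides the shell and the picture viewer there is one more tool, called after "Call:" as name([rows], argument=value, ...), one row to a line, values as JSON. step_arm: Moves the arm, as the interface text tells. Its arguments: {"type":"object","properties":{"commands":{"type":"array"},"grip_force":{"type":"number"}},"required":["commands"]}

```bash
mkdir -p pics
python3 - <<'E'
from cell import *
import cv2,json
for n in("side","top"):
    m=camera_model(n); print(n,m)
    cv2.imwrite(f"pics/{n}0.png",cv2.cvtColor(read_camera(n),cv2.COLOR_RGB2BGR))
s=observe();print(s)
E
```

```text
side {'vfov': 42.164811876716, 'cx': 316.2840010147046, 'cy': 193.97001304608247, 'world_to_cam': array([[-0.92086233, -0.38987205, -0.00351462,  0.53466427],
       [ 0.1944667 , -0.4670984 ,  0.86255539, -0.17081461],
       [-0.33792791,  0.79361129,  0.50595045, -0.9606777 ],
       [ 0.        ,  0.        ,  0.        ,  1.        ]])}
top {'vfov': 45.41224044213639, 'cx': 314.01218123913327, 'cy': 197.8795307378829, 'world_to_cam': array([[ 1.40670375e-02, -9.99900885e-01,  5.82488203e-04,
        -5.36154309e-03],
       [ 9.73631649e-01,  1.38301199e-02,  2.27706258e-01,
        -6.01760734e-01],
       [-2.27691744e-01, -2.63602353e-03,  9.73729696e-01,
        -1.17403347e+00],
       [ 0.00000000e+00,  0.00000000e+00,  0.00000000e+00,
         1.00000000e+00]])}
{'time': 0.1, 'qpos': array([-1.27499799e+00,  3.42672239e-01,  1.52492176e+00,  5.33389904e-06,
        1.27537046e+00, -1.45988297e-01]), 'qvel': array([-0.00063853, -0.00117022, -0.00322232, -0.00070642,  0.00082962,
       -0.00116969]), 'joint_efforts': array([ 1.25599741e-03, -4.32001233e+01, -2.44697589e+01,  7.19156116e-02,
        5.26074786e-02, -3.00604938e-05]), 'tool_pos': array([ 0.22438936, -0.47423924,  0.22610439]), 'tool_rot': array([-3.14023618e+00, -2.04603642e-04,  4.41784939e-01]), 'contact_force': array([ 0.1851191 ,  0.42566946, -0.54461184]), 'torque': array([-0.0244665 ,  0.01278543, -0.00305   ]), 'grip_force': 0.0, 'opening': 0.09171810495988937}
```

View pics/side0.png

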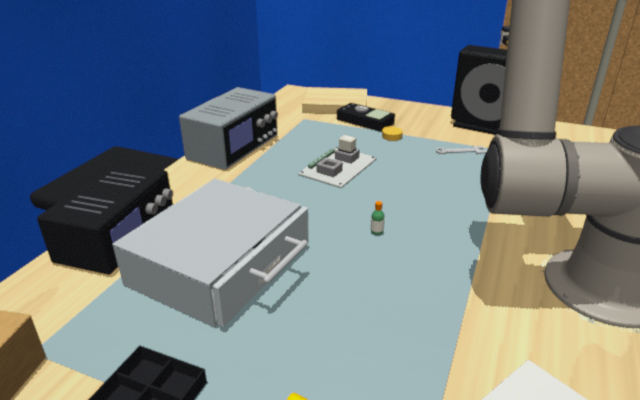

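View pics/top0.png

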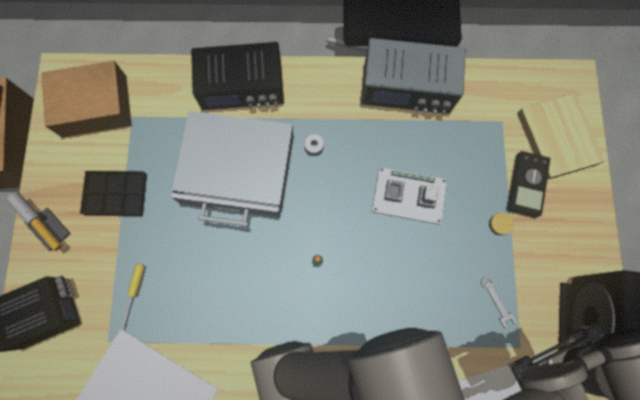

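Side view: the drawer handle runs from about (253,277) to (305,243), the empty socket is at about (329,167) and the bottle at (377,220). Top view: the handle runs (202,218) to (248,225), the empty socket is at (395,190), and the bottle cap is at (318,260). I'll enlarge these areas.

Run:
```python
import cv2,numpy as np
s=cv2.imread("pics/side0.png");t=cv2.imread("pics/top0.png")
def c(i,x,y,f):
    w,h=400//f,300//f
    o=cv2.resize(i[y:y+h,x:x+w],(400,300),interpolation=cv2.INTER_CUBIC)
    for k in range(0,w,10):cv2.line(o,(k*f,0),(k*f,4 if k%50 else 10),(0,0,255),1)
    for k in range(0,h,10):cv2.line(o,(0,k*f),(4 if k%50 else 10,k*f),(0,0,255),1)
    return o
cv2.imwrite("pics/c1.png",np.vstack([np.hstack([c(t,180,180,5),c(t,365,160,5)]),np.hstack([c(s,235,225,5),c(s,295,130,5)])]))
```

```text
(no output)
```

View pics/c1.png

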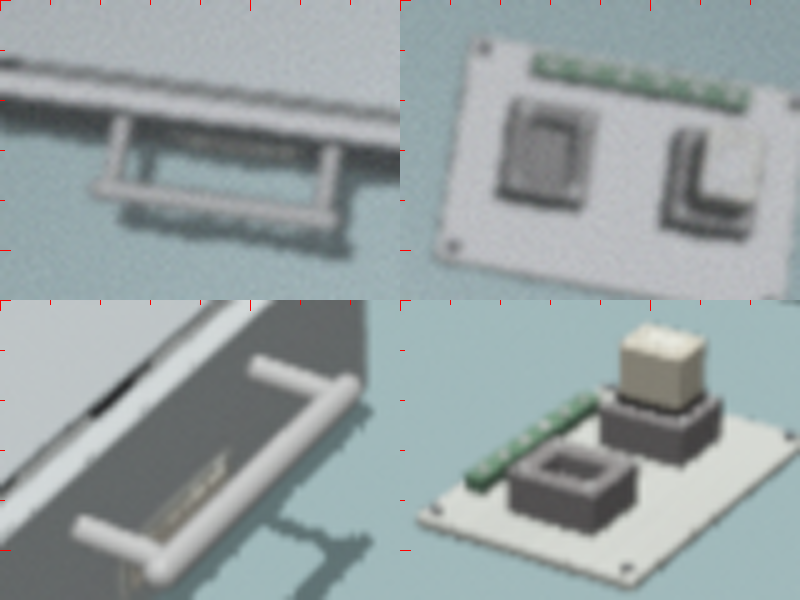

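Crop: handle ends are top (199,217.4)/(247.2,223.4) and side (267,279)/(304.6,242). Socket mouth centre is top (394.6,190.4) and side (329.6,163.6). Jig plate holes are at top (382,169.4) and (375.4,209.4).

```bash
cat > h.py <<'E'
from cell import *
import numpy as np, cv2
def ray(m,p):
    f=200/np.tan(np.radians(m["vfov"])/2);W=m["world_to_cam"];R=W[:3,:3]
    d=R.T@np.array([(p[0]-m["cx"])/f,-(p[1]-m["cy"])/f,-1]);return -R.T@W[:3,3],d/np.linalg.norm(d)
def tri(*mp):
    A=np.zeros((3,3));b=np.zeros(3);rs=[ray(m,p) for m,p in mp]
    for o,d in rs:
        P=np.eye(3)-np.outer(d,d);A+=P;b+=P@o
    X=np.linalg.solve(A,b);return X,max(np.linalg.norm(np.cross(X-o,d)) for o,d in rs)
def plane(m,p,z):
    o,d=ray(m,p);return o+d*(z-o[2])/d[2]
def px(m,X):
    f=200/np.tan(np.radians(m["vfov"])/2);c=m["world_to_cam"][:3]@np.append(X,1)
    return np.array([m["cx"]+f*c[0]/-c[2],m["cy"]-f*c[1]/-c[2]])
def save(n,fn):cv2.imwrite(fn,cv2.cvtColor(read_camera(n),cv2.COLOR_RGB2BGR))
E
python3 - <<'E'
from h import *
np.set_printoptions(precision=4,suppress=True)
S=camera_model("side");T=camera_model("top")
for n,a,b in[("hL",(199,217.4),(267,279)),("hR",(247.2,223.4),(304.6,242)),("sock",(394.6,190.4),(329.6,163.6)),("bottle",(318,259.5),(379,204))]:
    X,e=tri((T,a),(S,b));print(n,X,e)
a=plane(T,(199,217.4),.07);b=plane(T,(247.2,223.4),.07);print(a,b,np.linalg.norm(a-b),np.arctan2(*(a-b)[:2]*[-1,1]))
a=plane(T,(382,169.4),.008);b=plane(T,(375.4,209.4),.008);print(a,b,np.arctan2(*(a-b)[[1,0]]))
print(plane(T,(394.6,190.4),.032),plane(S,(329.6,163.6),.032))
for p in[(388.4,179.4),(404.4,181.6),(401.6,201.4),(385.4,199)]:print(plane(T,p,.032))
for p in[(188,115),(293,125),(281,206),(176,192)]:print(plane(T,p,.095))
E
```

```text
hL [0.5449 0.2981 0.071 ] 0.000730195006266672
hR [0.5313 0.1737 0.0687] 0.0008196631100948663
sock [ 0.6345 -0.2139  0.0295] 0.0004455879398508632
bottle [ 0.4421 -0.0092  0.0691] 6.623654175853044e-06
[0.5458 0.2986 0.07  ] [0.5319 0.1738 0.07  ] 0.12559970270861964 -0.11094153310221988
[ 0.6999 -0.184   0.008 ] [ 0.5864 -0.164   0.008 ] -0.17449193654184225
[ 0.6343 -0.2134  0.032 ] [ 0.6322 -0.2094  0.032 ]
[ 0.6647 -0.1974  0.032 ]
[ 0.6592 -0.2405  0.032 ]
[ 0.6042 -0.2314  0.032 ]
[ 0.6102 -0.1881  0.032 ]
[0.8169 0.3406 0.095 ]
[0.7926 0.0613 0.095 ]
[0.5735 0.0865 0.095 ]
[0.6062 0.3557 0.095 ]
```

Results:
- Handle middle (0.538, 0.236, 0.070), yaw -0.111. Its length and height match the text.
- Socket (0.634, -0.213, ~0.031), yaw about -0.17.
- Bottle (0.442, -0.009).

I'll go to the handle with tool yaw 1.46.

Call:
step_arm([
  [0.5, 8.3, 19, 0, 0, 0, 0.3],
  [0.5, 8.3, 19, 0, 0, 0, 0.3],
  [0.5, 8.3, 19, 0, 0, 0, 0.3],
  [0.5, 8.3, 19, 0, 0, 0, 0.3],
  [0.5, 8.3, 19, 0, 0, 0, 0.3],
])

```text
time: 0.52
tool_pos: [0.3076, -0.2826, 0.2264]
tool_rot: [-3.141, -0.0, 0.741]
contact_force: [1.4, 0.3, -0.3]
opening: 0.0631
grip_force: 0.0
```

Call:
step_arm([
  [0.3, 8.3, 19, 0, 0, 0, 0.35],
  [0.3, 8.3, 19, 0, 0, 0, 0.35],
  [0.3, 8.3, 19, 0, 0, 0, 0.35],
  [0.3, 8.3, 19, 0, 0, 0, 0.35],
  [0.3, 8.3, 19, 0, 0, 0, 0.35],
])

```text
time: 0.93
tool_pos: [0.3906, -0.0925, 0.2267]
tool_rot: [-3.142, -0.0, 1.092]
contact_force: [1.2, 0.1, -0.8]
opening: 0.0301
grip_force: 0.0
```

Call:
step_arm([
  [0.3, 8.3, 19, 0, 0, 0, 0.35],
  [0.3, 8.3, 19, 0, 0, 0, 0.35],
  [0.3, 8.3, 19, 0, 0, 0, 0.35],
  [0.3, 8.3, 19, 0, 0, 0, 0.35],
  [0.3, 8.3, 19, 0, 0, 0, 0.35],
])

```text
time: 1.35
tool_pos: [0.4737, 0.0977, 0.2265]
tool_rot: [-3.141, 0.0, 1.443]
contact_force: [1.2, -0.7, -0.1]
opening: 0.0279
grip_force: 0.0
```

Call:
step_arm([
  [0.3, 6.2, 13.8, -4, 0, 0, 0.017],
  [0.3, 6.2, 13.8, -4, 0, 0, 0.017],
  [0.3, 6.2, 13.8, -4, 0, 0, 0.017],
  [0.3, 6.2, 13.8, -7, 0, 0, 0.017],
  [0.3, 6.2, 13.8, -7, 0, 0, 0.017],
])

```text
time: 1.77
tool_pos: [0.5341, 0.2368, 0.1513]
tool_rot: [-3.135, 0.002, 1.462]
contact_force: [-2.0, -0.9, -0.2]
opening: 0.0276
grip_force: 0.0
```

Run:
```python
from h import *
s=observe();print(s["tool_pos"],s["tool_rot"])
m=camera_model("wrist");print(m);save("wrist","pics/w1.png")
for X in([.5449,.2981,.07],[.5313,.1737,.07]):print(px(m,X))
```

```text
[0.53414243 0.23677637 0.15127362] [-3.13532944e+00  1.55399987e-03  1.46220875e+00]
{'vfov': 60.21638712571384, 'cx': 317.6477846183362, 'cy': 199.2088127494122, 'world_to_cam': array([[ 0.99402506, -0.10892841, -0.00698485, -0.50394081],
       [ 0.10351711,  0.96107121, -0.25617637, -0.26959568],
       [ 0.03461782,  0.25392268,  0.96660482, -0.39462016],
       [ 0.        ,  0.        ,  0.        ,  1.        ]])}
[324.68678113 117.02877263]
[323.87515827 284.75226079]
```

View pics/w1.png

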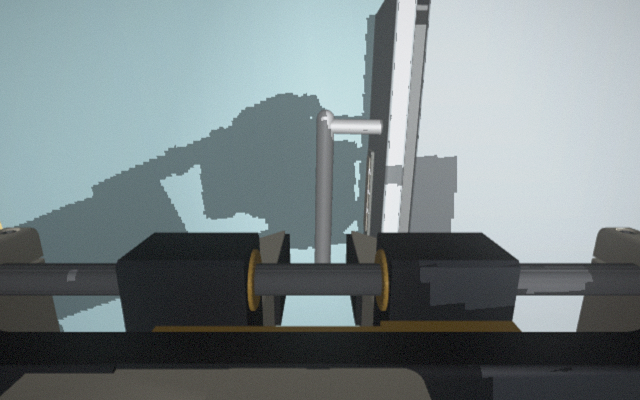

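The wrist view shows the bar at column about 323, with its far end at (325,113) against a predicted (325,117). It sits between the fingers (262–375), parallel to them and clear of the drawer front at about 370+. Descending.

Call:
step_arm([
  [0.3, 0.3, 0, -3, 0, 0, 0],
  [0.3, 0.3, 0, -6, 0, 0, 0],
  [0.3, 0.3, 0, -8, 0, 0, 0],
  [0.3, 0.3, 0, -9.5, 0, 0, 0],
  [0.3, 0.3, 0, -10, 0, 0, 0],
])

```text
time: 2.23
tool_pos: [0.5372, 0.2318, 0.0552]
tool_rot: [-3.138, 0.002, 1.458]
contact_force: [0.3, 0.4, -0.6]
opening: 0.0278
grip_force: 0.0
```

Call:
step_arm([
  [0.05, 0, 0, 0, 0, 0, 0],
  [0.05, 0, 0, 0, 0, 0, 0],
  [0.05, 0, 0, 0, 0, 0, 0],
  [0.05, 0, 0, 0, 0, 0, 0],
], grip_force=25)

```text
time: 2.57
tool_pos: [0.5392, 0.2332, 0.0583]
tool_rot: [3.14, -0.0, 1.459]
contact_force: [0.2, -1.9, 3.3]
opening: 0.0113
grip_force: 25.0
```

Call:
step_arm([
  [0.05, -1.5, 0.17, 0, 0, 0, 0],
  [0.05, -4, 0.45, 0, 0, 0, 0],
  [0.05, -6.5, 0.73, 0, 0, 0, 0],
  [0.05, -9, 1, 0, 0, 0, 0],
  [0.05, -11, 1.23, 0, 0, 0, 0],
])

```text
time: 2.98
tool_pos: [0.4288, 0.247, 0.0583]
tool_rot: [3.137, -0.003, 1.458]
contact_force: [1.9, 4.7, -1.0]
opening: 0.0113
grip_force: 25.0
```

Call:
step_arm([
  [0.05, -0.5, 0.06, 0, 0, 0, 0],
  [0.05, -1.0, 0.11, 0, 0, 0, 0],
  [0.05, -1.0, 0.11, 0, 0, 0, 0],
])

```text
time: 3.23
tool_pos: [0.419, 0.2482, 0.0582]
tool_rot: [3.139, -0.003, 1.459]
contact_force: [-0.7, 6.3, 3.8]
opening: 0.011
grip_force: 25.0
```

Call:
step_arm([
  [0.05, -0.5, 0.06, 0, 0, 0, 0],
  [0.05, -1.0, 0.11, 0, 0, 0, 0],
  [0.05, -1.4, 0.15, 0, 0, 0, 0],
  [0.05, -1.4, 0.15, 0, 0, 0, 0],
])

```text
time: 3.57
tool_pos: [0.406, 0.2498, 0.0582]
tool_rot: [3.137, -0.004, 1.458]
contact_force: [0.4, 7.6, 5.8]
opening: 0.0108
grip_force: 25.0
```

Call:
step_arm([
  [0.3, 0, 0, 0, 0, 0, 0],
  [0.3, 0, 0, 0, 0, 0, 0],
  [0.3, 0, 0, 3, 0, 0, 0],
  [0.3, 0, 0, 7, 0, 0, 0],
  [0.3, 0, 0, 11, 0, 0, 0],
])

```text
time: 3.98
tool_pos: [0.4036, 0.2473, 0.1672]
tool_rot: [-3.138, 0.003, 1.458]
contact_force: [1.7, 0.8, -0.1]
opening: 0.0271
grip_force: 0.0
```

Call:
step_arm([
  [0.5, 4, -0.5, 4, 0, 0, -0.12],
  [0.5, 8, -1, 8, 0, 0, -0.25],
  [0.5, 11, -1.5, 10, 0, 0, -0.37],
  [0.5, 11, -1.5, 10, 0, 0, -0.5],
  [0.5, 11, -1.5, 10, 0, 0, -0.62],
])

```text
time: 4.4
tool_pos: [0.5192, 0.232, 0.27]
tool_rot: [3.137, -0.005, 0.83]
contact_force: [-1.3, -1.3, 0.4]
opening: 0.0456
grip_force: 0.0
```

Call:
step_arm([
  [0.5, 0, 0, 0, 0, 0, -0.6],
  [0.5, 0, 0, 0, 0, 0, -0.6],
  [0.5, 0, 0, 0, 0, 0, -0.6],
  [0.5, 0, 0, 0, 0, 0, -0.6],
  [0.5, 0, 0, 0, 0, 0, -0.6],
])

```text
time: 4.82
tool_pos: [0.5144, 0.2326, 0.2663]
tool_rot: [3.141, 0.002, 0.232]
contact_force: [1.2, 0.5, -0.4]
opening: 0.0462
grip_force: 0.0
```

Call:
step_arm([
  [0.5, 0, 0, 0, 0, 0, -0.35],
  [0.5, 0, 0, 0, 0, 0, -0.35],
  [0.5, 0, 0, 0, 0, 0, -0.35],
  [0.5, 0, 0, 0, 0, 0, -0.35],
])

```text
time: 5.15
tool_pos: [0.5144, 0.2326, 0.2663]
tool_rot: [3.14, 0.001, -0.115]
contact_force: [0.3, -0.5, 0.6]
opening: 0.046
grip_force: 0.0
```

Run:
```python
from h import *
s=observe();print(s["tool_pos"],s["tool_rot"],s["time"])
import json
m=camera_model("wrist");m["world_to_cam"]=m["world_to_cam"].tolist();json.dump(m,open("w2.json","w"));save("wrist","pics/w2.png")
```

```text
[0.51436189 0.23262826 0.2663317 ] [ 3.14036825e+00  1.10485545e-03 -1.15296042e-01] 5.15
```

View pics/w2.png

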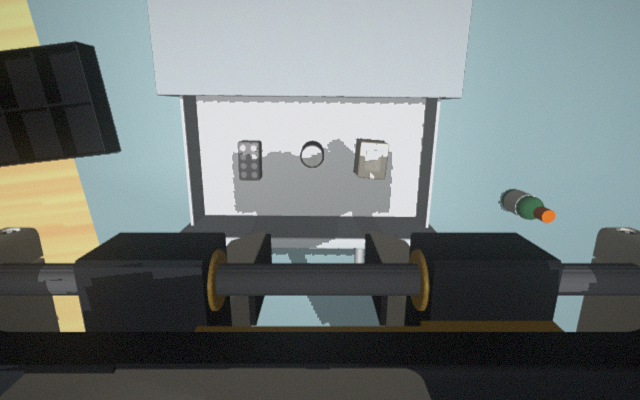

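The wrist view shows the drawer open, with the terminal block at (250,160), the capacitor at (312,154) and the relay (cream case) on the right at about (373,159). I'll enlarge the relay and take a second wrist view from lower and closer.

Run:
```python
from h import *
import json
m=json.load(open("w2.json"));m["world_to_cam"]=np.array(m["world_to_cam"])
for p in[(373,159),(359,140),(388,140),(386,179),(357,177)]:print(plane(m,p,.066))
```

```text
[0.52430044 0.17289312 0.066     ]
[0.54551161 0.18571575 0.066     ]
[0.54206586 0.15612452 0.066     ]
[0.50152348 0.16082016 0.066     ]
[0.50721857 0.19109993 0.066     ]
```

Call:
step_arm([
  [0.5, -3.5, -6, -7, 0, 0, 0],
  [0.5, -3.5, -6, -7, 0, 0, 0],
  [0.5, -3.5, -6, -7, 0, 0, 0],
  [0.5, -3.5, -6, -7, 0, 0, 0],
])

```text
time: 5.53
tool_pos: [0.4764, 0.171, 0.1939]
tool_rot: [3.139, 0.007, -0.11]
contact_force: [0.6, -0.2, 0.7]
opening: 0.0462
grip_force: 0.0
```

Run:
```python
from h import *
import json
s=observe();print(s["tool_pos"],s["tool_rot"],s["time"])
m=camera_model("wrist");m["world_to_cam"]=m["world_to_cam"].tolist();json.dump(m,open("w3.json","w"));save("wrist","pics/w3.png")
m["world_to_cam"]=np.array(m["world_to_cam"]);c=px(m,[.524,.173,.066]);print(c)
def cr(fn,x,y,f,w,h):
    o=cv2.resize(cv2.imread(fn)[y:y+h,x:x+w],None,fx=f,fy=f,interpolation=cv2.INTER_CUBIC)
    for k in range(0,w,10):cv2.line(o,(k*f,0),(k*f,4 if k%50 else 10),(0,0,255),1)
    for k in range(0,h,10):cv2.line(o,(0,k*f),(4 if k%50 else 10,k*f),(0,0,255),1)
    return o
x,y=int(c[0])-50,max(0,int(c[1])-40);print(x,y)
cv2.imwrite("pics/c2.png",np.hstack([cr("pics/w2.png",340,120,5,70,100),cr("pics/w3.png",x,y,4,100,125)]))
```

```text
[0.4763964  0.17099162 0.19386062] [ 3.13852451  0.00713855 -0.10982784] 5.5333
[307.88700387 133.84341576]
257 93
```

View pics/c2.png

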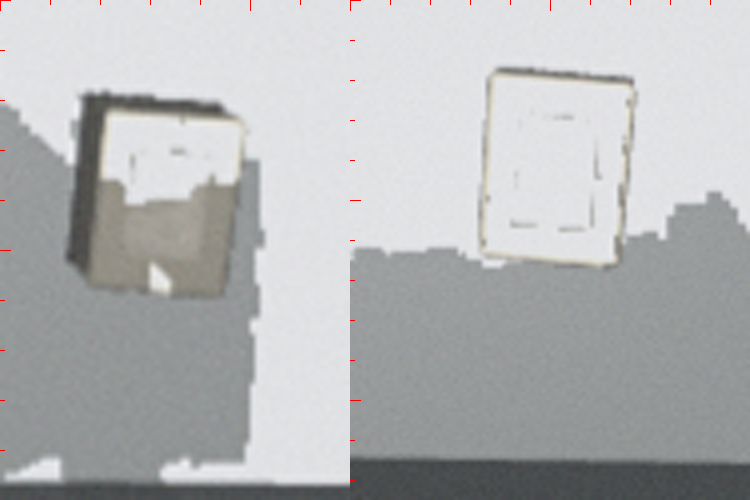

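Relay top-face corners: view 1 (360.6,141.6) (388.6,144) (385,179.2) (358,177.6); view 2 (292.5,111.2) (328.2,113) (324.2,159.8) (290.2,157.2).

Run:
```python
from h import *
import json
M=[]
for f in("w2.json","w3.json"):
    m=json.load(open(f));m["world_to_cam"]=np.array(m["world_to_cam"]);M.append(m)
A=[(360.6,141.6),(388.6,144),(385,179.2),(358,177.6)];B=[(292.5,111.2),(328.2,113),(324.2,159.8),(290.2,157.2)]
np.set_printoptions(precision=4,suppress=True)
X=np.array([tri((M[0],a),(M[1],b))[0] for a,b in zip(A,B)]);print(X,X.mean(0))
P=np.array([plane(M[1],b,.066) for b in B]);print(P,P.mean(0))
for X in (X,P):
    d=X[0]+X[1]-X[2]-X[3];e=X[0]+X[3]-X[1]-X[2];print(np.arctan2(d[1],d[0]),np.arctan2(-e[0],e[1]),np.linalg.norm(d)/2,np.linalg.norm(e)/2)
```

```text
[[0.5431 0.1836 0.0601]
 [0.5381 0.1551 0.0638]
 [0.5015 0.162  0.0667]
 [0.5064 0.19   0.065 ]] [0.5223 0.1727 0.0639]
[[0.5431 0.1831 0.066 ]
 [0.5386 0.1549 0.066 ]
 [0.5014 0.162  0.066 ]
 [0.5067 0.1898 0.066 ]] [0.5224 0.1725 0.066 ]
-0.18034301761265886 -0.17256432096678734 0.0374091698739971 0.02876053597826301
-0.18561711509807233 -0.17324126398968473 0.03744444177927969 0.02845437997072406
```

Relay: centre (0.522, 0.1725), top height ~0.065, yaw -0.178, size 37 x 29 mm, which matches the text. Going above it, then down.

Call:
step_arm([
  [0.5, 4.6, 0.1, 0, 0, 0, -0.068],
  [0.5, 4.6, 0.1, -4, 0, 0, -0.068],
  [0.5, 4.6, 0.1, -8, 0, 0, -0.068],
  [0.5, 4.6, 0.1, -9.5, 0, 0, -0.068],
  [0.5, 4.6, 0.1, -9.5, 0, 0, -0.068],
])

```text
time: 6.0
tool_pos: [0.5245, 0.1746, 0.0987]
tool_rot: [3.14, 0.005, -0.177]
contact_force: [-0.7, 0.7, -0.4]
opening: 0.0458
grip_force: 0.0
```

Call:
step_arm([
  [0.5, 0, 0, 0, 0, 0, 0],
])

```text
time: 6.08
tool_pos: [0.5266, 0.175, 0.1024]
tool_rot: [-3.141, -0.001, -0.178]
contact_force: [-0.2, -0.7, 0.5]
opening: 0.0457
grip_force: 0.0
```

Call:
step_arm([
  [0.5, -0.4, -0.25, -1.5, 0, 0, 0],
  [0.5, -0.4, -0.25, -3.5, 0, 0, 0],
  [0.5, -0.4, -0.25, -5, 0, 0, 0],
  [0.5, -0.4, -0.25, -6.5, 0, 0, 0],
  [0.5, -0.4, -0.25, -6.5, 0, 0, 0],
])

```text
time: 6.5
tool_pos: [0.5221, 0.1722, 0.0369]
tool_rot: [-3.141, -0.001, -0.178]
contact_force: [-0.4, -0.3, 0.0]
opening: 0.0454
grip_force: 0.0
```

Call:
step_arm([
  [0.2, 0, 0, 0, 0, 0, 0],
  [0.2, 0, 0, 0, 0, 0, 0],
  [0.2, 0, 0, 0, 0, 0, 0],
  [0.2, 0, 0, 0, 0, 0, 0],
], grip_force=20)

```text
time: 6.83
tool_pos: [0.5229, 0.1722, 0.0387]
tool_rot: [-3.14, -0.004, -0.179]
contact_force: [-0.1, 0.9, 6.5]
opening: 0.0302
grip_force: 20.0
```

Call:
step_arm([
  [0.2, 0, 0, 2, 0, 0, 0],
  [0.2, 0, 0, 5, 0, 0, 0],
  [0.2, 0, 0, 8, 0, 0, 0],
  [0.2, 0, 0, 12, 0, 0, 0],
  [0.2, 0, 0, 14, 0, 0, 0],
], grip_force=30)

```text
time: 7.25
tool_pos: [0.5229, 0.1721, 0.1817]
tool_rot: [-3.14, -0.006, -0.179]
contact_force: [0.8, 0.1, -0.7]
opening: 0.0303
grip_force: 30.0
```

Call:
step_arm([
  [0.2, 0.6, -2, 0, 0, 0, 0],
  [0.2, 1.5, -5, 0, 0, 0, 0],
  [0.2, 2.4, -8.5, 0, 0, 0, 0],
  [0.2, 3.4, -12, 0, 0, 0, 0],
  [0.2, 4.5, -15.5, 0, 0, 0, 0],
])

```text
time: 7.67
tool_pos: [0.5665, 0.0155, 0.1775]
tool_rot: [3.142, -0.001, -0.178]
contact_force: [0.3, 0.5, -0.7]
opening: 0.0298
grip_force: 30.0
```

Call:
step_arm([
  [0.2, 0.9, -3.5, 0, 0, 0, 0],
  [0.2, 1.8, -6.5, 0, 0, 0, 0],
  [0.2, 2.2, -8, 0, 0, 0, 0],
  [0.2, 2.2, -8, 0, 0, 0, 0],
])

```text
time: 8.0
tool_pos: [0.5891, -0.0666, 0.1769]
tool_rot: [3.141, -0.001, -0.183]
contact_force: [-0.0, -0.3, -0.7]
opening: 0.0298
grip_force: 30.0
```

Run:
```python
from h import *
import json
s=observe();print(s["tool_pos"],s["tool_rot"],s["time"],s["opening"])
m=camera_model("wrist");print(px(m,[.634,-.2135,.032]));m["world_to_cam"]=m["world_to_cam"].tolist();json.dump(m,open("w4.json","w"));save("wrist","pics/w4.png")
```

```text
[ 0.58906582 -0.06657717  0.17686215] [ 3.14069205e+00 -8.41028126e-04 -1.83046982e-01] 8.0 0.029809853044013946
[478.03453442 104.93000607]
```

View pics/w4.png

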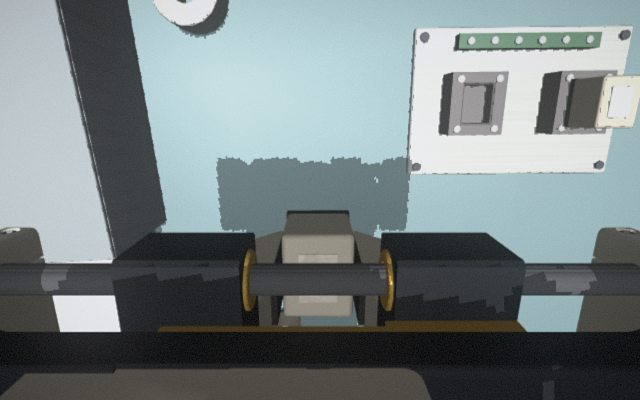

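The relay is held upright, with its case at (318,275). The empty socket is at (481,104), against a predicted (478,105), and the fixed relay is to its right. I'll move until the socket is straight ahead and measure again.

Call:
step_arm([
  [0.2, -0.3, -3.5, 0, 0, 0, 0],
  [0.2, -0.6, -7, 0, 0, 0, 0],
  [0.2, -0.9, -10.5, -1, 0, 0, 0],
  [0.2, -1.2, -13.5, -2, 0, 0, 0],
  [0.2, -1.2, -13.5, -2, 0, 0, 0],
])

```text
time: 8.47
tool_pos: [0.5749, -0.2012, 0.1549]
tool_rot: [3.141, 0.003, -0.182]
contact_force: [-0.5, 0.5, -1.2]
opening: 0.0295
grip_force: 30.0
```

Call:
step_arm([
  [0.2, 0, 0, 0, 0, 0, 0],
])

```text
time: 8.55
tool_pos: [0.5758, -0.1977, 0.1562]
tool_rot: [-3.141, 0.002, -0.181]
contact_force: [0.5, 0.5, -0.8]
opening: 0.0299
grip_force: 30.0
```

Run:
```python
from h import *
import json
s=observe();print(s["tool_pos"],s["tool_rot"],s["time"])
m=camera_model("wrist");c=px(m,[.634,-.2135,.032]);print(c);m["world_to_cam"]=m["world_to_cam"].tolist();json.dump(m,open("w5.json","w"));save("wrist","pics/w5.png")
def cr(fn,x,y,f,w,h):
    o=cv2.resize(cv2.imread(fn)[y:y+h,x:x+w],None,fx=f,fy=f,interpolation=cv2.INTER_CUBIC)
    for k in range(0,w,10):cv2.line(o,(k*f,0),(k*f,4 if k%50 else 10),(0,0,255),1)
    for k in range(0,h,10):cv2.line(o,(0,k*f),(4 if k%50 else 10,k*f),(0,0,255),1)
    return o
x,y=int(c[0])-40,max(0,int(c[1])-45);print(x,y)
cv2.imwrite("pics/c3.png",np.hstack([cr("pics/w4.png",430,55,5,80,90),cr("pics/w5.png",x,y,5,80,90)]))
```

```text
[ 0.57584775 -0.19774757  0.15615555] [-3.14057605e+00  1.78309181e-03 -1.80526290e-01] 8.55
[323.73489267 118.52619739]
283 73
```

View pics/c3.png

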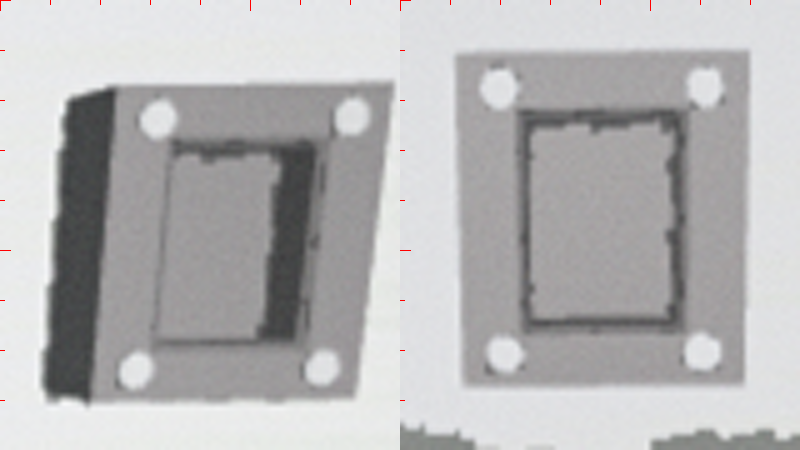

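Socket block corners: view 4 (453,72.2) (508.8,71.6) (501,134.6) (448.2,135.4); view 5 (294.4,83.8) (353,83) (351.8,149.6) (295.6,150). Hole in view 5: (306.6,95) (340.4,94.6) (339.6,139) (307.6,139.4).

Run:
```python
from h import *
import json
M=[]
for f in("w4.json","w5.json"):
    m=json.load(open(f));m["world_to_cam"]=np.array(m["world_to_cam"]);M.append(m)
A=[(453,72.2),(508.8,71.6),(501,134.6),(448.2,135.4)];B=[(294.4,83.8),(353,83),(351.8,149.6),(295.6,150)];H=[(306.6,95),(340.4,94.6),(339.6,139),(307.6,139.4)]
np.set_printoptions(precision=4,suppress=True)
X=np.array([tri((M[0],a),(M[1],b))[0] for a,b in zip(A,B)])
Q=[X]+[np.array([plane(m,b,.032) for b in L]) for m,L in((M[0],A),(M[1],B),(M[1],H))]
print(X)
for X in Q:
    d=X[0]+X[1]-X[2]-X[3];e=X[0]+X[3]-X[1]-X[2];print(X.mean(0),np.arctan2(d[1],d[0]),np.arctan2(-e[0],e[1]),np.linalg.norm(d)/2,np.linalg.norm(e)/2)
```

```text
[[ 0.6641 -0.1956  0.03  ]
 [ 0.6562 -0.2406  0.0315]
 [ 0.6055 -0.2317  0.0315]
 [ 0.6133 -0.1865  0.0317]]
[ 0.6348 -0.2136  0.0312] -0.17520901409338793 -0.17251210700432812 0.051550545480454166 0.045739189285820755
[ 0.6347 -0.2132  0.032 ] -0.16890830026652187 -0.17102575240947865 0.05145801246153031 0.04586819456891846
[ 0.6349 -0.2136  0.032 ] -0.17645821245135748 -0.1709749119371455 0.051354513080651004 0.04561070329899958
[ 0.6349 -0.2135  0.032 ] -0.17431386931982068 -0.1691562080875873 0.034348865810628945 0.026143929089392396
```

Socket: (0.6348, -0.2135, 0.031), yaw -0.173, consistent across all measurements. Hovering above it.

Call:
step_arm([
  [0.2, 3, -0.8, -1, 0, 0, 0.008],
  [0.2, 5.9, -1.58, -3, 0, 0, 0.008],
  [0.2, 5.9, -1.58, -6, 0, 0, 0.008],
  [0.2, 5.9, -1.58, -8, 0, 0, 0.008],
  [0.2, 5.9, -1.58, -9, 0, 0, 0.008],
])

```text
time: 9.02
tool_pos: [0.6347, -0.2106, 0.0637]
tool_rot: [-3.14, 0.005, -0.168]
contact_force: [-1.2, 0.6, -2.0]
opening: 0.0298
grip_force: 30.0
```

Call:
step_arm([
  [0.2, 0, 0, 0, 0, 0, 0],
  [0.2, 0, 0, 0, 0, 0, 0],
])

```text
time: 9.18
tool_pos: [0.636, -0.2127, 0.0676]
tool_rot: [3.142, -0.001, -0.17]
contact_force: [0.3, -0.5, 0.3]
opening: 0.0299
grip_force: 30.0
```

Call:
step_arm([
  [0.2, -0.12, -0.08, -0.5, 0, 0, 0],
  [0.2, -0.12, -0.08, -1, 0, 0, 0],
  [0.2, -0.12, -0.08, -1.3, 0, 0, 0],
  [0.2, -0.12, -0.08, -1.5, 0, 0, 0],
  [0.2, -0.12, -0.08, -1.7, 0, 0, 0],
])

```text
time: 9.6
tool_pos: [0.6346, -0.215, 0.0522]
tool_rot: [3.141, -0.002, -0.171]
contact_force: [-7.9, 4.1, 23.4]
opening: 0.0298
grip_force: 30.0
```

Contact at the mouth, with the chamfer pushing toward -x and +y. I'll ease off and shift that way.

Call:
step_arm([
  [0.2, 0, 0, 0.3, 0, 0, 0],
  [0.2, -0.1, 0.1, 0.3, 0, 0, 0],
  [0.2, -0.1, 0.1, 0.1, 0, 0, 0],
  [0.2, -0.1, 0.1, -0.1, 0, 0, 0],
  [0.2, -0.1, 0.1, -0.2, 0, 0, 0],
])

```text
time: 10.02
tool_pos: [0.6351, -0.2141, 0.051]
tool_rot: [3.141, -0.005, -0.171]
contact_force: [-1.3, 3.1, 19.1]
opening: 0.0298
grip_force: 30.0
```

Call:
step_arm([
  [0.2, -0.02, 0.05, 0, 0, 0, 0],
  [0.2, -0.03, 0.1, 0, 0, 0, 0],
  [0.2, -0.03, 0.1, -0.1, 0, 0, 0],
  [0.2, -0.03, 0.1, -0.2, 0, 0, 0],
])

```text
time: 10.35
tool_pos: [0.6358, -0.2139, 0.0488]
tool_rot: [3.14, -0.008, -0.171]
contact_force: [6.7, -1.1, 2.4]
opening: 0.0298
grip_force: 30.0
```

It has dropped in. Continuing down with a small +x correction.

Call:
step_arm([
  [0.2, 0.06, 0, -0.2, 0, 0, 0],
  [0.2, 0.08, 0, -0.4, 0, 0, 0],
  [0.2, 0.08, 0, -0.6, 0, 0, 0],
  [0.2, 0.08, 0, -0.6, 0, 0, 0],
])

```text
time: 10.68
tool_pos: [0.6358, -0.2135, 0.0407]
tool_rot: [3.141, -0.005, -0.171]
contact_force: [5.4, -0.9, 4.8]
opening: 0.0302
grip_force: 30.0
```

Near home height (0.0407 expected). I'll press lightly to confirm.

Call:
step_arm([
  [0.2, 0.04, 0, -0.1, 0, 0, 0],
  [0.2, 0.04, 0, -0.2, 0, 0, 0],
  [0.2, 0.04, 0, -0.2, 0, 0, 0],
])

```text
time: 10.93
tool_pos: [0.6359, -0.2135, 0.0406]
tool_rot: [3.14, -0.005, -0.171]
contact_force: [-0.5, 0.6, 15.4]
opening: 0.0295
grip_force: 30.0
```

It stopped solid at 0.0406 with 15 N, so it is home. Relieving the load, letting go and rising.

Call:
step_arm([
  [0.2, 0, 0, 0.2, 0, 0, 0],
  [0.5, 0, 0, 0.2, 0, 0, 0],
  [0.5, 0, 0, 0.2, 0, 0, 0],
  [0.5, 0, 0, 0.2, 0, 0, 0],
  [0.5, 0, 0, 0.2, 0, 0, 0],
])

```text
time: 11.35
tool_pos: [0.6334, -0.2125, 0.0388]
tool_rot: [-3.141, 0.002, -0.171]
contact_force: [-0.2, -0.9, 0.3]
opening: 0.0453
grip_force: 0.0
```

Call:
step_arm([
  [0.5, 0, 0, 2, 0, 0, 0],
  [0.5, 0, 0, 5, 0, 0, 0],
  [0.5, 0, 0, 9, 0, 0, 0],
  [0.5, -2, 0, 12, 0, 0, 0],
  [0.5, -6, 0, 12, 0, 0, 0],
])

```text
time: 11.77
tool_pos: [0.5792, -0.2143, 0.1661]
tool_rot: [3.138, -0.014, -0.17]
contact_force: [0.3, -0.8, 0.1]
opening: 0.0457
grip_force: 0.0
```

Run:
```python
from h import *
print(observe()["opening"])
save("side","pics/s9.png");save("wrist","pics/w9.png")
a=cv2.resize(cv2.imread("pics/s9.png")[120:320,100:400],(450,300));b=cv2.resize(cv2.imread("pics/w9.png")[0:230,150:500],(450,300))
cv2.imwrite("pics/c9.png",np.vstack([a,b]))
```

```text
0.0457291908091791
```

View pics/c9.png

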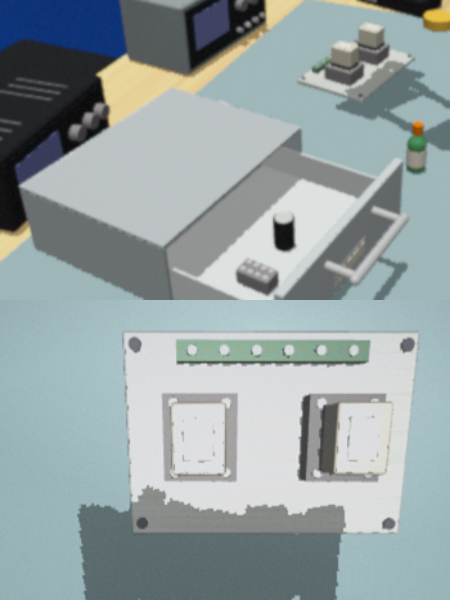

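The relay sits square on the socket block (crop, about (198,438)). The other two parts are still in the open drawer and the bottle is upright.

```bash
python3 -c "
from cell import *
print(hand_in())"
```

```text
the job is handed in; nothing more can be done
None
```

The drawer is open and the relay is plugged fully home in the jig's empty socket and let go; the other two parts are still in the drawer, the flux bottle is upright, and the job was handed in at about 12 s (no verdict was returned).

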